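# Turn the dried pot's marker flag to green

### The arm

A 6-joint arm with a two-finger parallel gripper is mounted at the origin on a cart in front of the work surface, level with it; the furniture and walls round the work are solid. World frame = base frame: x ahead of the robot, y to its left, z up, the work surface at z = 0. Lengths are in m, angles in rad, forces in N, time in s.
With the tool pointing down it reaches from about 0.225 to 0.875 m from the base axis. Payload 3.4 kg.
Tool frame: the origin (TCP) lies on the centre line of the jaws, within the pads' length; the fingertips stand 17 mm ahead of it and the grasp point (between the pads) lies 2 mm behind it; z points along the fingers, y is the line along which they close (so a half turn about z gives the same grasp; the last joint's range is limited). The gripper opens to 85 mm and grips with 20 to 120 N. Pads are 22 mm wide; open, the fingers measure 114 mm over their backs; the gripper's body (76 mm by 85 mm) begins 54 mm behind the grasp point. The pads swing forward as they close: fully open they stand 13 mm farther back than shut.
Start: joints at [-1.221, 0.276, 1.505, -0, 1.361, -0.121], TCP at [0.261, -0.512, 0.248] pointing down, gripper open.
Joint ranges: [-2.89, 2.89], [-0.75, 2.08], [0.22, 2.7], [-1.18, 4.32], [0.11, 2.71], [-2.7, 2.7]. Speed limits (rad/s): [2.57, 2.57, 3.14, 3.14, 3.14, 3.14].

### API

Orientations are given as a unit quaternion [w, x, y, z].
In Python, from rig import manip gives the robot as it stands.
- The arm moves only by the tool move_arm, never from a script. Its argument "steps" is one flat list of numbers, 7 for each row, row after row: the turn, a rotation vector about the world's x, y, z normalised to -1 to 1, where 1 is 360 degrees, then the shift along the world's x, y, z normalised to -1 to 1, where 1 is 1 m, then the opening, from -1 (shut) to 1 (fully open). A call has exactly 10 rows; each row is the pose to reach, as a shift and turn from the pose commanded when the call began, turning the shorter way round; what a row does not reach only later rows make up. A row lasts 1/10 s, in which the tool goes at most 50 mm and 8.59 degrees, less where a joint would pass 70% of its speed; a pose out of reach is approached as far as the arm can. A call with a number of a shift or a turn outside -1 to 1 is refused whole. A call with a gripper value outside its range is refused whole. The fingers move at their own pace and stop on an object; "squeeze" is the grip in N (left out, the last holds). Time passes only in rows, so rows that repeat a pose let the fingers close, or fill a call up. It gives the time, the measured TCP pose, the force, the opening and the grip force at its end, in the units of the state.
- manip.get_state(): the state, without advancing time (a new reading comes with each control period).
- manip.get_image(name): name is "scene" or "side" or "wrist"; returns a dict with "pixels" (420x560x3 uint8, blue, green, red), "fx", "fy", "cx", "cy" (pixels), "R" (3x3) and "t" (3): a world point X has camera coordinates R X + t. Camera axes: x right, y down, z forward; pixel columns grow to the right and rows downward; lengths in m; the calibration is good to about 2 mm. A picture is of the moment at which its call begins. There is no depth.
- manip.sign_off(): hands the job in; it is judged then, once.
The state is a dict: "clock": time; "qpos": joint angles; "qd": joint speeds; "effort": joint torques, N m; "position": TCP position; "ee_rot": TCP orientation; "contact_force": force on the tool from outside, world axes, zero at the start; "moment": the same for the moment, N m; "width": finger opening in m; "gripper_force": force on a finger pad.
Only numpy, scipy, OpenCV 4.12 (cv2) and the standard library are available. Lean on these libraries where they do the work, as an engineer would, in place of code of your own. Each camera call takes 0.05 s, during which the arm holds its last target. There are 200 camera calls.

### The job

The small pinched clay pot has dried. Gently push the red marker flag on its drying board right over its hinge with the fingertips, until it lies fully flat on the other side with its green face up. Leave the pot, the brown tile and the brush where they are, and leave the flag on the tile's board showing red.

Things in the scene. Friction and masses are not known exactly. Their poses are not given: they have to be found in the camera images.
- board_pot: fixed pale plywood drying board, 200 mm along its own x, 144 mm along y, 12 mm thick; origin at the centre of its underside, x roughly away from the robot, z up. The pinched pot is on its far half. On its near half a marker flag turns on a level pin along the board's x, between two posts whose tops are 64 mm above the table.
- board_tile: fixed pale plywood drying board, 200 mm along its own x, 144 mm along y, 12 mm thick; origin at the centre of its underside, x roughly away from the robot, z up. The brown tile is on its far half. On its near half a marker flag turns on a level pin along the board's x, between two posts whose tops are 64 mm above the table.
- pot_flag (a joint): hinge angle (rad) of the flag by the pinched pot. 0: lies level on the board's +y side, red face up; 1.57: stands up; 3.14: lies level on the -y side, green face up (hard stops at 0 and 3.14). A plate 52 mm wide along the pin, reaching 69 mm from the pin, 5 mm thick, free edge a 7 mm bead. Stiff hinge: it stays at any angle where it is left; a fingertip push of 1 to 5 N moves it.
- tile_flag (a joint): hinge angle (rad) of the flag by the tile. 0: lies level on the board's +y side, red face up; 1.57: stands up; 3.14: lies level on the -y side, green face up (hard stops at 0 and 3.14). A plate 52 mm wide along the pin, reaching 69 mm from the pin, 5 mm thick, free edge a 7 mm bead. Stiff hinge: it stays at any angle where it is left; a fingertip push of 1 to 5 N moves it. Leave it at 0.
- pot_flag_hinge (a point): middle of the hinge pin of the pot's flag, 60 mm above the table, 50 mm from the board's centre towards its -x; axes as the board's. Two black thumb tabs, 36 mm wide along the pin, 5 mm thick, 42 mm long from the pin, stick out square to the flag's plate: at angle 0 one stands straight up over the pin, and pushing it to the board's -y raises the flag; at 3.14 the other stands up.
- tile_flag_hinge (a point): middle of the hinge pin of the tile's flag, 60 mm above the table, 50 mm from the board's centre towards its -x; axes as the board's. Two black thumb tabs, 36 mm wide along the pin, 5 mm thick, 42 mm long from the pin, stick out square to the flag's plate: at angle 0 one stands straight up over the pin, and pushing it to the board's -y raises the flag; at 3.14 the other stands up.
- pot: brown clay pinched pot, 72 mm across and 47 mm high, loose on its board's far half; origin at the centre of its underside, z up
- tile: brown test tile, 70 x 40 x 8 mm, loose on its board's far half; origin at the centre of its underside, z up
- brush: red-handled brush, 226 mm long, 13 mm thick, lying loose along the near edge of the table, roughly along y; origin under its centre
Not all that is in view belongs to the job. What is meant by the pot is not pink or purple, and is the smaller of those in its own colour.

How it is judged:
At the end, for the whole second after the job is handed in: the pot's flag is at rest within 0.16 rad of lying flat with green up; the tile's flag is within 0.15 rad of flat with red up; pot, tile and brush are within 20 mm of where they stood and the pot is upright (value of joint pot_flag above 2.98 rad and velocity of joint pot_flag below 0.1 rad/s and value of joint tile_flag below 0.15 rad and distance of each of pot, tile, brush from where it was at the start of the episode below 0.02 m and angle between pot's own z axis and vertical below 0.15 rad); the robot touches nothing.
It fails at once if the pot, the tile or the brush was pushed away, lifted or carried (more than 20 mm) (distance of any of pot, tile, brush from where it was at the start of the episode above 0.02 m).
It fails at once if the tile's flag was raised by more than 0.3 rad (value of joint tile_flag above 0.3 rad).
It fails at once if the pot's flag was pushed or squeezed with more than 30 N (contact force between anything else and pot_flag above 30 N).
It also fails if it takes over 48 s, if anything falls off the work surface, if the arm or the gripper's body presses on something with over 40 N, if the wrist force passes 120 N, or if a joint passes its speed limit or range.

## Working session

There is one attempt and no reset: what is moved stays moved. The work goes in short steps, Python scripts to look and compute and a tool call to move; the robot and the scene stay as the last step left them, time stands still between calls to the robot, and variables do not carry over. Pictures are saved under pics/ and viewed, at most 10 in all, crops included, and the job is handed in when it is done.

Besides the shell and the picture viewer there is one more tool, called as name(argument=value, ...) on one line, values as JSON. move_arm: Moves the arm, as the interface text tells. Scaled input: -1 to 1 covers 1 m each way for a shift and 360 degrees each way for a turn. Its arguments: {"type":"object","properties":{"steps":{"type":"array"},"squeeze":{"type":"number"}},"required":["steps"]}

```bash
mkdir -p pics
cat > h.py <<'E'
from rig import manip
import numpy as np, cv2, pickle
def snap(n,f):
    im=manip.get_image(n); cv2.imwrite('pics/'+f+'.png',np.array(im['pixels'])); pickle.dump(im,open(f+'.pkl','wb')); return im
def onplane(f,u,v,z):
    im=pickle.load(open(f+'.pkl','rb')); R=np.array(im['R']);t=np.array(im['t'])
    d=R.T@np.array([(u-im['cx'])/im['fx'],(v-im['cy'])/im['fy'],1]); c=-R.T@t
    return c+d*(z-c[2])/d[2]
def proj(f,X):
    im=pickle.load(open(f+'.pkl','rb')); p=np.array(im['R'])@np.array(X)+np.array(im['t'])
    return [im['fx']*p[0]/p[2]+im['cx'],im['fy']*p[1]/p[2]+im['cy']]
E
python3 - <<'E'
from h import *
for n in ('scene','side'):
    im=snap(n,n+'0'); print(n,-np.array(im['R']).T@np.array(im['t']))
a,b=cv2.imread('pics/scene0.png'),cv2.imread('pics/side0.png')
print(manip.get_state())
E
```

```text
scene [-0.25420204 -0.68838155  0.60816302]
side [ 0.40104323 -0.85789044  0.4054396 ]
{'clock': 0.1, 'qpos': array([-1.22103427e+00,  2.76533207e-01,  1.50605053e+00,  6.02083829e-05,
        1.36069630e+00, -1.21033591e-01]), 'qd': array([-0.00029606, -0.00233504, -0.00371839,  0.00129299,  0.00068975,
       -0.00156589]), 'effort': array([ 1.45559312e-03, -4.17699015e+01, -2.46404994e+01, -1.48099020e-04,
        5.74033853e-03,  1.47843713e-05]), 'position': array([ 0.26065492, -0.51201076,  0.24750783]), 'ee_rot': array([-8.41542748e-04,  9.72422758e-01,  2.33223642e-01, -6.70337325e-05]), 'contact_force': array([-0.52353179, -0.83448186, -0.24622694]), 'moment': array([0.02872603, 0.0346074 , 0.06925223]), 'gripper_force': 0.0, 'width': 0.0851315574785448}
```

View pics/scene0.png

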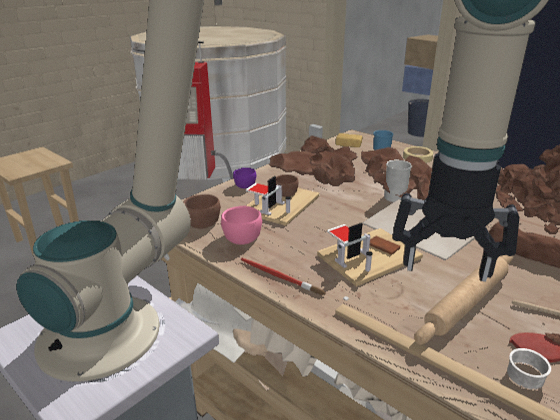

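View pics/side0.png

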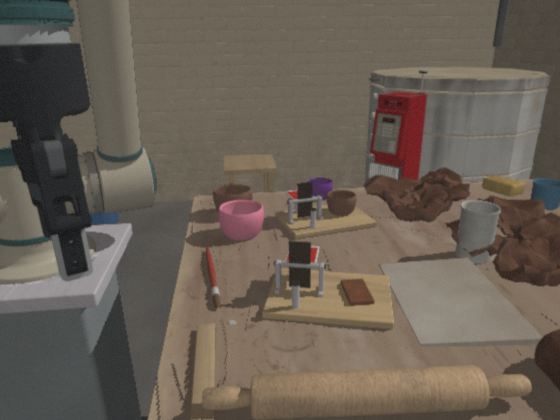

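The pot's board is the far one: scene (285,205), side (325,215). The tile's board is nearer: scene (370,255), side (330,297). Next I'll enlarge both views of the pot's board.

Run:
```python
from h import *
a,b=cv2.imread('pics/scene0.png'),cv2.imread('pics/side0.png')
A=cv2.resize(a[160:245,225:335],None,fx=5,fy=5,interpolation=cv2.INTER_CUBIC)
B=cv2.resize(b[170:245,270:380],None,fx=5,fy=5,interpolation=cv2.INTER_CUBIC)
cv2.imwrite('pics/A.png',A);cv2.imwrite('pics/B.png',B)
```

```text
(no output)
```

View pics/A.png

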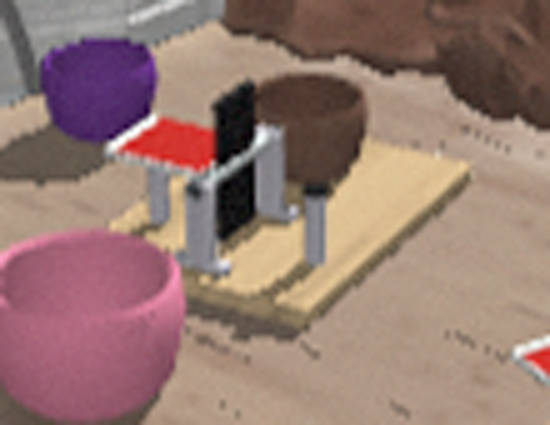

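View pics/B.png

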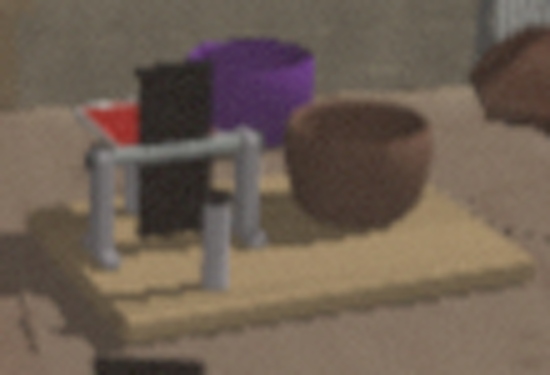

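Run:
```python
from h import *
a=lambda u,v,z:onplane('scene0',225+u/5,160+v/5,z).round(4)
b=lambda u,v,z:onplane('side0',270+u/5,170+v/5,z).round(4)
print('corner nn',a(305,312,.012),b(125,328,.012));print('corner fn',a(470,172,.012),b(535,262,.012)); print('nf',b(30,212,.012))
print('posts',a(200,183,.064),b(100,150,.064)); print(a(270,130,.064),b(248,135,.064))
print('tabtop',a(215,97,.102),a(252,82,.102),b(138,67,.102),b(210,62,.102))
print('stop',a(316,186,.053),b(217,200,.053))
print('flag',a(107,150,.06),a(155,118,.06),b(80,108,.06)); print('pot base',b(360,228,.012), 'rim c',b(360,118,.059),a(313,92,.059))
print('pink', onplane('scene0',241,243,0), onplane('side0',241,238,0),'purple',onplane('scene0',245,187,0))
print('pink rim',onplane('side0',220,210,.07),onplane('side0',264,210,.07))
print('tile corner',[onplane('side0',*p,.012).round(3) for p in ((267,318),(392,320),(390,277),(280,272))])
```

```text
corner nn [0.5217 0.0068 0.012 ] [ 0.5222 -0.0055  0.012 ]
corner fn [0.7071 0.0437 0.012 ] [0.7159 0.0389 0.012 ]
nf [0.496  0.1342 0.012 ]
posts [0.5193 0.0783 0.064 ] [0.5223 0.0738 0.064 ]
[0.5916 0.0947 0.064 ] [0.5918 0.0835 0.064 ]
tabtop [0.5434 0.0893 0.102 ] [0.5705 0.0878 0.102 ] [0.5397 0.0745 0.102 ] [0.5725 0.0767 0.102 ]
stop [0.5733 0.0448 0.053 ] [0.5683 0.0328 0.053 ]
flag [0.5205 0.1498 0.06  ] [0.5669 0.1594 0.06  ] [0.522  0.1446 0.06  ]
pot base [0.6477 0.0906 0.012 ] rim c [0.6513 0.1127 0.059 ] [0.6534 0.1179 0.059 ]
pink [0.38883362 0.0359821  0.        ] [ 4.07999694e-01  2.50424560e-02 -5.55111512e-17] purple [0.61713179 0.26005295 0.        ]
pink rim [0.36733999 0.01897453 0.07      ] [0.45859054 0.00520897 0.07      ]
tile corner [array([ 0.438, -0.295,  0.012]), array([ 0.622, -0.325,  0.012]), array([ 0.662, -0.202,  0.012]), array([ 0.473, -0.157,  0.012])]
```

Both cameras agree on the layout. The hinge is at about (0.557, 0.082), and the board's yaw is about 12.5°. The board corners and flag corners predicted from this match the measured ones to within about 1 cm. I'll move above the flag with the gripper closed.

move_arm(steps=[0,0,-0.004,0.006,0.013,0,-1,0,0,-0.008,0.017,0.038,0,-1,0,0,-0.012,0.035,0.076,0,-1,0,0,-0.016,0.052,0.114,0,-1,0,0,-0.02,0.072,0.158,0,-1,0,0,-0.024,0.092,0.203,0,-1,0,0,-0.028,0.112,0.247,0,-1,0,0,-0.032,0.132,0.291,0,-1,0,0,-0.036,0.153,0.335,0,-1,0,0,-0.04,0.173,0.38,0,-1])

```text
clock: 1.1
position: [0.4342, -0.1306, 0.2482]
ee_rot: [0.0, 0.994, 0.109, 0.0]
contact_force: [-0.4, -0.9, -0.6]
width: 0.0002
gripper_force: 0.0
```

move_arm(steps=[0,0,0,0.02,0.043,0,-1,0,0,0,0.038,0.083,0,-1,0,0,0,0.055,0.121,0,-1,0,0,0,0.071,0.157,0,-1,0,0,0,0.085,0.187,0,-1,0,0,0,0.097,0.212,-0.01,-1,0,0,0,0.106,0.233,-0.03,-1,0,0,0,0.112,0.245,-0.05,-1,0,0,0,0.115,0.253,-0.06,-1,0,0,0,0.115,0.253,-0.06,-1])

```text
clock: 2.1
position: [0.5478, 0.1211, 0.1864]
ee_rot: [-0.0, 0.994, 0.11, -0.002]
contact_force: [-1.2, 0.3, 1.1]
width: -0.0001
gripper_force: 0.0
```

Run:
```python
from h import *
s=manip.get_state(); print(s['clock'],s['position'],s['ee_rot'],s['width'],s['contact_force'])
for n in ('scene','side','wrist'): snap(n,n+'1')
p=s['position']; tip=p-[0,0,.017]
for n in('scene1','side1'): print(n,proj(n,tip),proj(n,[.557,.082,.102]))
a,b,w=[cv2.imread(f'pics/{n}1.png') for n in('scene','side','wrist')]
A=cv2.resize(a[90:230,220:330],None,fx=3.5,fy=3.5,interpolation=cv2.INTER_CUBIC)
B=cv2.resize(b[90:230,265:375],None,fx=3.5,fy=3.5,interpolation=cv2.INTER_CUBIC)
cv2.imwrite('pics/C.png',np.hstack([A,B]))
```

```text
2.1 [0.54781672 0.1211247  0.18644823] [-4.51921852e-05  9.93920608e-01  1.10080124e-01 -2.04687037e-03] -0.00010516533194294512 [-1.22661509  0.2662173   1.06586079]
scene1 [np.float64(259.7823353188035), np.float64(152.0168541200188)] [np.float64(273.5383991034711), np.float64(178.55568275446785)]
side1 [np.float64(298.1056184183604), np.float64(148.51688508877277)] [np.float64(304.74880088706163), np.float64(182.01522816301804)]
```

View pics/C.png

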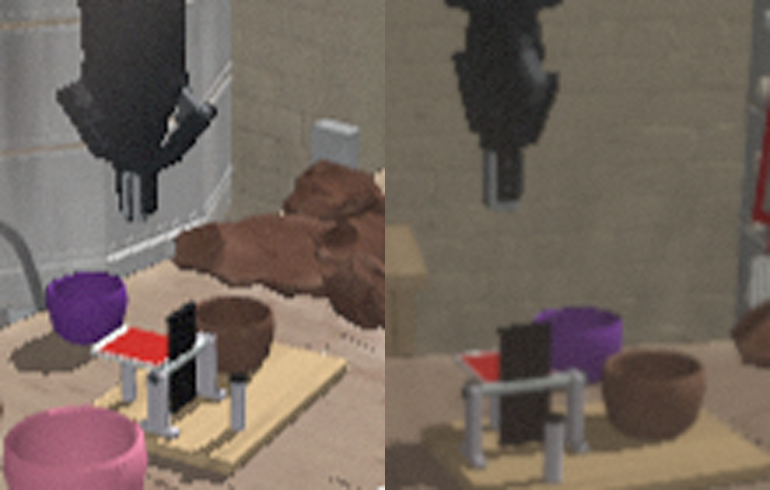

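View pics/wrist1.png

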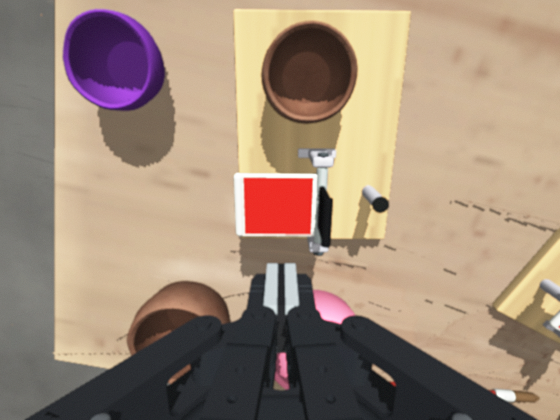

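The tip in the scene crop matches its predicted pixel (259,152). The wrist view is aligned with the board: red plate corners at (236,174) and (236,236), tab at (325,188–243), posts at (321,160) and (319,248).

Run:
```python
from h import *
c=lambda u,v,z:onplane('wrist1',u,v,z).round(4)
print('bead corners',c(236,174,.0625),c(236,237,.0625)); print('tabtop',c(330,190,.102),c(329,243,.102)); print('posts',c(323,157,.064),c(319,248,.064))
print('board edges',c(235,10,.012),c(409,12,.012),c(384,238,.012)); print('tip px',proj('wrist1',manip.get_state()['position']-[0,0,.017]))
```

```text
bead corners [0.5692 0.1608 0.0625] [0.5169 0.1515 0.0625]
tabtop [0.5816 0.0943 0.102 ] [0.5443 0.0848 0.102 ]
posts [0.5969 0.0985 0.064 ] [0.5229 0.0821 0.064 ]
board edges [0.6886 0.1895 0.012 ] [0.7178 0.0528 0.012 ] [0.5255 0.0099 0.012 ]
tip px [np.float64(282.235310046551), np.float64(278.4729234304052)]
```

move_arm(steps=[0,0,0,0.001,0.001,-0.01,-1,0,0,0,0.002,0.001,-0.025,-1,0,0,0,0.003,0.001,-0.04,-1,0,0,0,0.004,0.001,-0.055,-1,0,0,0,0.004,0.001,-0.067,-1,0,0,0,0.004,0.001,-0.077,-1,0,0,0,0.004,0.001,-0.084,-1,0,0,0,0.004,0.001,-0.089,-1,0,0,0,0.004,0.001,-0.091,-1,0,0,0,0.004,0.001,-0.091,-1])

```text
clock: 3.25
position: [0.5529, 0.1216, 0.0973]
ee_rot: [0.0, 0.994, 0.11, 0.0]
contact_force: [0.1, -1.0, -1.1]
width: -0.0002
gripper_force: 0.0
```

move_arm(steps=[0,0,0,0.001,-0.003,0,-1,0,0,0,0.002,-0.008,0,-1,0,0,0,0.003,-0.013,0,-1,0,0,0,0.004,-0.018,0,-1,0,0,0,0.005,-0.023,0,-1,0,0,0,0.006,-0.027,0,-1,0,0,0,0.007,-0.031,0,-1,0,0,0,0.008,-0.034,0,-1,0,0,0,0.008,-0.036,0,-1,0,0,0,0.008,-0.036,0,-1])

```text
clock: 4.25
position: [0.5609, 0.0851, 0.0973]
ee_rot: [0.0, 0.994, 0.109, 0.0]
contact_force: [-0.5, -0.5, 0.6]
width: -0.0
gripper_force: 0.1
```

move_arm(steps=[0,0,0,0.001,-0.002,0,-1,0,0,0,0.002,-0.005,0,-1,0,0,0,0.002,-0.008,0,-1,0,0,0,0.003,-0.011,0,-1,0,0,0,0.004,-0.014,0,-1,0,0,0,0.004,-0.016,0,-1,0,0,0,0.004,-0.017,0,-1,0,0,0,0.004,-0.017,0,-1,0,0,0,0.004,-0.017,0,-1,0,0,0,0.004,-0.017,0,-1])

```text
clock: 5.25
position: [0.5649, 0.0683, 0.0974]
ee_rot: [0.0, 0.994, 0.11, 0.0]
contact_force: [1.2, 0.6, 0.7]
width: -0.0001
gripper_force: 0.1
```

Run:
```python
from h import *
for n in ('scene','side'): snap(n,n+'2')
print(manip.get_state()['position'])
a,b=[cv2.imread(f'pics/{n}2.png') for n in('scene','side')]
A=cv2.resize(a[90:230,220:330],None,fx=3.5,fy=3.5,interpolation=cv2.INTER_CUBIC)
B=cv2.resize(b[90:230,265:375],None,fx=3.5,fy=3.5,interpolation=cv2.INTER_CUBIC)
cv2.imwrite('pics/D.png',np.hstack([A,B]))
```

```text
[0.56480196 0.0684149  0.09732006]
```

View pics/D.png

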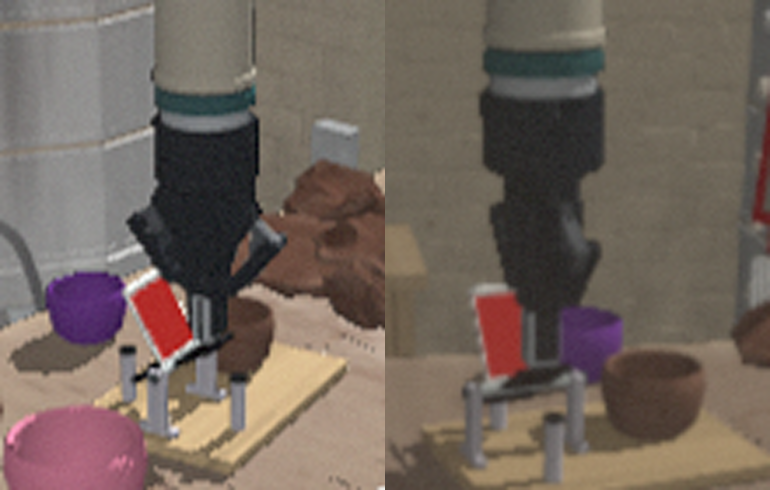

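The flag stands at about 55–60°, with the fingers in front of it as planned. I'll lift over its edge and come down on the +y side.

move_arm(steps=[0,0,0,0,0,0.015,-1,0,0,0,0,0,0.04,-1,0,0,0,0,0,0.065,-1,0,0,0,0,0,0.085,-1,0,0,0,-0.002,0.01,0.09,-1,0,0,0,-0.006,0.03,0.09,-1,0,0,0,-0.012,0.055,0.09,-1,0,0,0,-0.017,0.078,0.09,-1,0,0,0,-0.021,0.094,0.09,-1,0,0,0,-0.021,0.094,0.09,-1])

```text
clock: 6.35
position: [0.5426, 0.1645, 0.1865]
ee_rot: [-0.0, 0.994, 0.111, -0.001]
contact_force: [0.2, -0.6, 0.2]
width: -0.0
gripper_force: 0.0
```

move_arm(steps=[0,0,0,0,0,-0.015,-1,0,0,0,0,0,-0.035,-1,0,0,0,0,0,-0.055,-1,0,0,0,0,0,-0.066,-1,0,0,0,0,0,-0.068,-1,0,0,0,0.001,-0.004,-0.068,-1,0,0,0,0.002,-0.009,-0.068,-1,0,0,0,0.003,-0.014,-0.068,-1,0,0,0,0.004,-0.019,-0.068,-1,0,0,0,0.005,-0.024,-0.068,-1])

```text
clock: 7.35
position: [0.5492, 0.1382, 0.1199]
ee_rot: [-0.0, 0.994, 0.109, 0.001]
contact_force: [-0.7, 1.6, 0.2]
width: -0.0001
gripper_force: 0.7
```

move_arm(steps=[0,0,0,0.001,-0.004,0,-1,0,0,0,0.002,-0.008,0,-1,0,0,0,0.003,-0.012,0,-1,0,0,0,0.004,-0.016,0,-1,0,0,0,0.005,-0.02,0,-1,0,0,0,0.006,-0.024,0,-1,0,0,0,0.006,-0.028,0,-1,0,0,0,0.007,-0.032,0,-1,0,0,0,0.008,-0.036,0,-1,0,0,0,0.009,-0.04,0,-1])

```text
clock: 8.35
position: [0.5576, 0.0981, 0.1192]
ee_rot: [0.0, 0.994, 0.11, -0.0]
contact_force: [-0.1, 0.8, -0.7]
width: 0.0001
gripper_force: 0.3
```

move_arm(steps=[0,0,0,0.001,-0.004,0,-1,0,0,0,0.002,-0.008,0,-1,0,0,0,0.003,-0.012,0,-1,0,0,0,0.004,-0.016,0,-1,0,0,0,0.005,-0.02,0,-1,0,0,0,0.006,-0.024,0,-1,0,0,0,0.006,-0.028,0,-1,0,0,0,0.007,-0.032,0,-1,0,0,0,0.008,-0.036,0,-1,0,0,0,0.008,-0.038,0,-1])

```text
clock: 9.35
position: [0.566, 0.0601, 0.1193]
ee_rot: [0.0, 0.994, 0.109, 0.0]
contact_force: [-0.3, 1.6, 0.0]
width: -0.0002
gripper_force: 0.3
```

Run:
```python
from h import *
for n in ('scene','side'): snap(n,n+'3')
print(manip.get_state()['position'])
a,b=[cv2.imread(f'pics/{n}3.png') for n in('scene','side')]
A=cv2.resize(a[90:230,220:330],None,fx=3.5,fy=3.5,interpolation=cv2.INTER_CUBIC)
B=cv2.resize(b[90:230,265:375],None,fx=3.5,fy=3.5,interpolation=cv2.INTER_CUBIC)
cv2.imwrite('pics/E.png',np.hstack([A,B]))
```

```text
[0.56590299 0.06006794 0.11932002]
```

View pics/E.png

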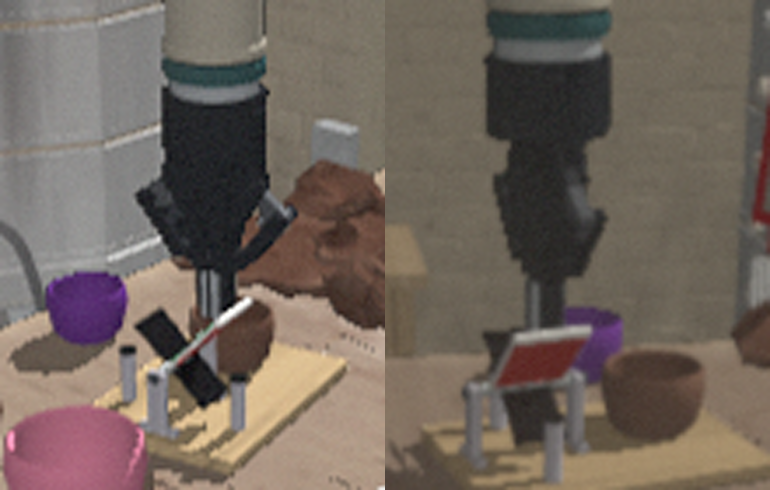

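The flag is past vertical at about 135°, with the fingers on its green face. Now I'll follow it down gently.

move_arm(steps=[0,0,0,0.001,-0.003,-0.003,-1,0,0,0,0.001,-0.005,-0.007,-1,0,0,0,0.002,-0.008,-0.011,-1,0,0,0,0.002,-0.01,-0.015,-1,0,0,0,0.002,-0.011,-0.019,-1,0,0,0,0.003,-0.012,-0.023,-1,0,0,0,0.003,-0.012,-0.027,-1,0,0,0,0.003,-0.012,-0.03,-1,0,0,0,0.003,-0.012,-0.032,-1,0,0,0,0.003,-0.012,-0.033,-1])

```text
clock: 10.45
position: [0.5687, 0.0486, 0.0861]
ee_rot: [0.0, 0.994, 0.11, -0.0]
contact_force: [-0.3, -1.1, 1.3]
width: -0.0002
gripper_force: 0.3
```

move_arm(steps=[0,0,0,0,0,-0.0005,-1,0,0,0,0,0,-0.001,-1,0,0,0,0,0,-0.0015,-1,0,0,0,0,0,-0.002,-1,0,0,0,0,0,-0.0025,-1,0,0,0,0,0,-0.003,-1,0,0,0,0,0,-0.0035,-1,0,0,0,0,0,-0.004,-1,0,0,0,0,0,-0.004,-1,0,0,0,0,0,-0.004,-1])

```text
clock: 11.45
position: [0.5688, 0.0487, 0.0823]
ee_rot: [-0.0, 0.994, 0.109, -0.0]
contact_force: [0.1, 0.2, -0.5]
width: -0.0001
gripper_force: 0.1
```

move_arm(steps=[0,0,0,0,0,-0.0003,-1,0,0,0,0,0,-0.0006,-1,0,0,0,0,0,-0.0009,-1,0,0,0,0,0,-0.0012,-1,0,0,0,0,0,-0.0015,-1,0,0,0,0,0,-0.0018,-1,0,0,0,0,0,-0.002,-1,0,0,0,0,0,-0.002,-1,0,0,0,0,0,-0.002,-1,0,0,0,0,0,-0.002,-1])

```text
clock: 12.45
position: [0.5688, 0.0485, 0.0803]
ee_rot: [0.0, 0.994, 0.109, -0.0]
contact_force: [-1.1, -0.4, -0.4]
width: -0.0003
gripper_force: 0.1
```

move_arm(steps=[0,0,0,0,0,0.005,-1,0,0,0,0,0,0.015,-1,0,0,0,0,0,0.03,-1,0,0,0,0,0,0.05,-1,0,0,0,0,0,0.075,-1,0,0,0,0,0,0.1,-1,0,0,0,0,0,0.12,-1,0,0,0,0,0,0.13,-1,0,0,0,0,0,0.13,-1,0,0,0,0,0,0.13,-1])

```text
clock: 13.45
position: [0.5683, 0.0485, 0.2099]
ee_rot: [-0.0, 0.994, 0.11, -0.0]
contact_force: [0.8, 0.4, -0.6]
width: 0.0003
gripper_force: 0.0
```

Run:
```python
from h import *
for n in ('scene','side'): snap(n,n+'4')
a,b=[cv2.imread(f'pics/{n}4.png') for n in('scene','side')]
A=cv2.resize(a[160:300,220:430],None,fx=1.9,fy=1.9,interpolation=cv2.INTER_CUBIC)
B=cv2.resize(b[170:310,190:400],None,fx=1.9,fy=1.9,interpolation=cv2.INTER_CUBIC)
C=cv2.resize(a[160:230,225:330],None,fx=3.8,fy=3.8,interpolation=cv2.INTER_CUBIC)
D=cv2.resize(b[170:240,270:375],None,fx=3.8,fy=3.8,interpolation=cv2.INTER_CUBIC)
cv2.imwrite('pics/F.png',np.vstack([np.hstack([A,B]),np.hstack([C,D])]))
```

```text
(no output)
```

View pics/F.png

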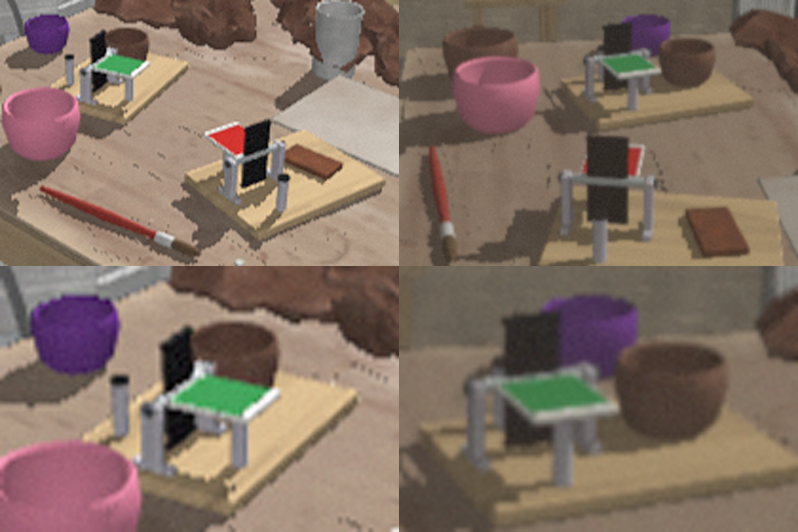

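It shows green up, with the tab upright at crop (178,385); the pot, tile, brush and tile flag look unmoved. I'll check the bead's height against its prediction.

Run:
```python
from h import *
ex=np.array([.976,.216,0]);ey=np.array([-.216,.976,0]);h=np.array([.559,.088,.06])
print('measured scene (299,192) (289.5,199); side (327.6,207.5)')
for d in (180,171,165):
    p=np.radians(d);e=h+.069*(np.cos(p)*ey+np.sin(p)*np.array([0,0,1]))
    print(d,[np.round(proj(c,e+s*.026*ex),1) for c in('scene4','side4') for s in(1,-1)])
for n in('scene','side'):
    d=cv2.absdiff(cv2.imread(f'pics/{n}0.png'),cv2.imread(f'pics/{n}4.png')).max(2)
    print(n,[(k,int((d[y0:y1,x0:x1]>40).sum())) for k,(x0,x1,y0,y1) in (dict(brush=(240,325,255,295),tile=(320,420,220,282)) if n=='scene' else dict(pot=(335,358,190,216),brush=(200,222,245,305),tile=(265,395,238,322))).items()])
```

```text
measured scene (299,192) (289.5,199); side (327.6,207.5)
180 [array([299.8, 193.6]), array([290.4, 201.4]), array([328.1, 207.3]), array([305.8, 210.4])]
171 [array([299.5, 189.9]), array([290.2, 197.6]), array([328. , 202.5]), array([305.7, 205.6])]
165 [array([299.1, 187.4]), array([289.6, 195. ]), array([327.8, 199.2]), array([305.4, 202.2])]
scene [('brush', 0), ('tile', 780)]
side [('pot', 0), ('brush', 0), ('tile', 18)]
```

The bead matches 180° to within a few degrees, and the other objects haven't moved. The difference in the scene tile area is most likely the arm, which stood there in the first picture. Handing in.

```bash
python3 -c "
from rig import manip
print(manip.sign_off())"
```

```text
the job is handed in; nothing more can be done
None
```

The pot's flag lies flat with its green face up. In the pictures the pot, tile, brush and tile flag look unmoved, and the job is handed in with the arm clear; no verdict came back.

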